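# Fit the bench pin into its holder and clamp it

## Task

Fit the bench pin for the next filing job: pick up the notched beech pin and slide its tang into the holder's socket until you feel it come up against the stop hidden inside, gently enough that the stop keeps its setting. Then leave it there, fully home, and swing the clamp lever clockwise as far as it goes so that the pin is held fast. Leave everything else on the bench where it lies.

Things in the scene. Friction and masses are not known exactly. Their poses are not given: they have to be found in the camera images.
- pin: Beech bench pin, about 75 g. Origin: centre of the block's underside; x along the pin to the tang, z up as it lies flat. Block 80 long (x -40 to +40), 44 wide, 22 mm thick; a V notch is cut in its outer end (x -40 to -5, top sloping), so grip it across its 44 mm width at x -5 to +40. From its shoulders at x +40 the tang runs to x +110. It lies left or right of the holder.
- pin_tip (a point): Centre of the tang's end face: 110 mm ahead of the pin's origin, 7 mm above its underside; axes as the pin's. The tang is 70 long, 30 wide and 14 mm thick, flush with the block's underside; its last 8 mm taper to 24 by 10 mm.
- holder: Bench-pin holder: grey base 130 x 110 x 12 mm bolted to the bench, on it a steel rectangular socket 90 long, outside 47 wide and z 38 to 68 mm, inside 33 wide and z 45 to 61. Its floor runs on 50 mm in front of the mouth as a ledge 34 mm wide that carries the pin's underside. Origin: centre of the base's underside; x from the open mouth (at x -45, towards the robot) inwards, z up.
- mouth (a point): Centre of the socket's mouth, 53 mm above the bench; axes as the holder's (x inwards). A spring plunger in the left cheek, 14 mm inside, presses the tang to the right cheek (1 to 2 N), so it drags by up to 3 N, more if held askew or pressed on the ledge. A rigid brass-tipped stop screw on the axis ends the travel 32 to 64 mm inside (differs each time, not measured), before the shoulders; 12 N shifts it.
- lever (a joint): Clamp lever on top of the socket: 0 open (arm points to the holder's left, +y), growing clockwise from above to its end stop at 1.5 rad (arm to the rear, +x). Starts at 0 to 0.25. It turns stiffly (0.12 N m, 2 N at the grip) and stays where left. Over its last 0.45 rad it presses a brass pad down on the tang, 17 mm inside the mouth, levelling and holding the pin.
- lever_grip (a point): On the axis of the lever's upright black round grip (14 mm diameter, 36 mm tall), 1 mm above its mid-height: 108 mm above the bench, 62 mm from the lever's axis.
- clamp_axis (a point): On the lever's vertical axis, at the foot of its hub: 28 mm in front of the holder's origin, 74 mm above the bench. The hub, 22 mm in diameter, reaches 15 mm above this point.
- blank: A plain beech blank, 130 x 44 x 22 mm, without tang or notch; bystander on the other side of the holder from the pin. Origin: centre of its underside, x along it.
- cap: A white printed stepped cap, 42 mm in diameter, 27 mm tall; bystander. Origin: centre of its underside.
- print_block: A white printed block 60 x 34 x 18 mm; bystander. Origin: centre of its underside.
- handpiece: A black rotary handpiece, 27 mm thick, about 175 mm long, lying; bystander. Origin: near its middle, on the bench.
- pencil: A red pencil 8 mm thick, about 170 mm long, lying; bystander. Origin: its middle, on the bench.
- brush: A small flat brush with a wooden handle, lying to the left behind the holder; bystander. Origin: on the bench, under the brush.
- file: A flat file with a wooden handle, 205 mm long, lying; bystander. Origin: where blade and handle meet, on the bench.
Things that resemble listed ones, but are neither listed nor needed, are in the scene too. Leave any turquoise look-alike of the holder alone.

How it is judged:
On the way:
1. the tang is home against the hidden stop while the clamp is still open (x of stop_c0 in the frame of pin_tip below 0.0045 m and distance between stop_c0 and pin_tip below 0.009 m and value of joint lever below 0.8 rad), for 0.2 s.
At the end, for the whole second after the job is handed in: The tang is in the socket with its end within 1.5 mm of the hidden stop, the pin lies level (within 4 degrees) and still, the lever is turned past 1.3 of its 1.5 rad and its pad presses on the tang with more than 3 N (x of stop_c0 in the frame of pin_tip below 0.0045 m and distance between stop_c0 and pin_tip below 0.009 m and value of joint lever above 1.3 rad and contact force between pad_c0 and pin above 3 N and angle between the z axis of pin and the z axis of holder, either way round below 0.07 rad and linear speed of pin below 0.02 m/s); the robot touches nothing.
It fails at once if the stop screw is pushed out of its setting (shifted by more than 1 mm, which takes a push of over 12 N) (distance of stop_c0 from where it was at the start of the episode above 0.001 m).
It fails at once if a bystander is moved by more than 20 mm (distance of any of blank, cap, print_block, handpiece, pencil, brush, file from where it was at the start of the episode above 0.02 m).
It also fails if it takes over 72 s, if anything falls off the work surface, if the arm or the gripper's body presses on something with over 40 N, if the wrist force passes 120 N, or if a joint passes its speed limit or range.

## Robot

A 7-joint arm with a two-finger parallel gripper is mounted at the origin on the work surface. World frame = base frame: x ahead of the robot, y to its left, z up, the work surface at z = 0. Lengths are in m, angles in rad, forces in N, time in s.
With the tool pointing down it reaches from about 0.4 to 0.85 m from the base axis. Payload 4.5 kg.
Tool frame: the origin (TCP) lies between the finger pads; the fingertips stand manip.nose_length ahead of it and the grasp point (between the pads) lies 5 mm behind it (manip.nose_length is the distance from the TCP to the fingertips, in m); z points along the fingers, y is the direction in which the jaws open and shut (so a half turn about z gives the same grasp; the last joint's range is limited). The gripper opens to 85 mm and grips with 20 to 120 N. Pads are 22 mm wide; open, the fingers measure 114 mm over their backs; the gripper's body (76 mm by 85 mm) begins 54 mm behind the grasp point. The pads swing forward as they close: fully open they stand 13 mm farther back than shut.
Start: joints at [-1.133, 0.689, -0.195, 1.565, 0.157, 0.902, -0.215], TCP at [0.246, 0.575, 0.245] pointing down, gripper open.
Joint ranges: [-3.01, 3.01], [-0.46, 2.08], [-1.47, 1.51], [0.13, 2.56], [-1, 4.14], [0.04, 2.09], [-2.66, 2.66]. Speed limits (rad/s): [2.57, 2.57, 3.14, 3.14, 3.14, 3.14, 3.14].

## Interface

Orientations are given as [roll, pitch, yaw] about the fixed x, y, z axes, in that order (R = Rz(yaw) Ry(pitch) Rx(roll)).
In Python, from workcell import manip gives the robot as it stands. The module is installed in compiled form; this text tells all that it offers.
- The arm moves only by the shell command python3 -m crank 'ROWS' [FORCE]. ROWS is JSON, a list of rows, each a list of 3 entries, a list of its own where there are three numbers: the shift along the world's x, y, z in m, then the turn about the world's z in rad, then the finger opening in m, from 0 to 0.0854. In form: [[[dx, dy, dz], twist, gripper], ...]. A call has 1 to 8 rows; each row shifts and turns the commanded pose from where the row before left it; what a row does not reach is not made up. A row lasts 1/8 s, in which the tool goes at most 62.5 mm and 10.7 degrees, less where a joint would pass 70% of its speed; a pose out of reach is approached as far as the arm can. A call is refused whole if a number of a shift passes 0.0625 or a number of a turn 0.188, either way. A call with a gripper value outside its range is refused whole. The fingers move at their own pace and stop on an object; FORCE is the grip in N (left out, the last holds). Time passes only in rows, so rows that do not move let the fingers close. It gives the time, the measured TCP pose, the force and the opening at its end, in the units of the state.
- manip.get_state(): the state, without advancing time (a new reading comes with each control period).
- manip.snapshot(name): name is "side" or "top" or "wrist"; returns the picture (400x640x3 uint8, red, green, blue); there is no depth.
- manip.calibration(name): a dict with "fx", "fy", "cx", "cy" (pixels), "T" (4x4, takes a point from camera to world coordinates); the wrist camera has in their place "mount" (4x4, takes a point from camera to tool coordinates, whose origin is the TCP and whose axes are the flange's). Camera axes: x right, y down, z forward; pixel columns grow to the right and rows downward; lengths in m; the calibration is good to about 2 mm. The wrist camera is an equidistant fisheye: a pixel r from the principal point sees the ray r / f radians off the axis. A picture is of the moment at which its call begins: read the wrist's pose just before it. calibration takes no time and is no camera call.
- manip.job_done(): hands the job in, once; it reports no verdict.
Trained networks look in the newest picture that a camera, given by its name, has taken for a name from the list of things; names that differ only in an ending like _2 or _b are one class to them, and where a whole thing is asked for, a point or a joint stands for the part that bears it (a point fixed in the world has none). Each returns a list of dicts, best first, with "score" (0 to 1); they miss things now and then, are a little off and sometimes report something else, mostly with a low value. They report only what shows in the picture. A call takes as long as a camera call. They do not tell look-alikes from the thing itself.
- manip.boxes_of(target, camera): "uv" ([column, row] in pixels, amid what is visible of it).
- manip.outline_of(target, camera): "pixels" (400x640 bool, what is visible of it) and "uv" ([column, row] in pixels, amid what is visible of it).
The state is a dict: "t": time; "joint_pos": joint angles; "dq": joint speeds; "joint_efforts": joint torques, N m; "eef_pos": TCP position; "orientation": TCP orientation; "force": force on the tool from outside, world axes, zero at the start; "wrist_torque": the same for the moment, N m; "width": finger opening in m.
Only numpy, scipy, OpenCV 4.12 (cv2) and the standard library are available. Lean on these libraries where they do the work, as an engineer would, in place of code of your own. Each camera call takes 0.05 s, during which the arm holds its last target.

## Working session

There is one attempt and no reset: what is moved stays moved. The work goes in short steps, Python scripts to look and compute and a shell command to move; the robot and the scene stay as the last step left them, time stands still between calls to the robot, and variables do not carry over. Pictures are saved under pics/ and viewed, and the job is handed in when it is done.

```bash
mkdir -p pics
python3 - <<'E'
from workcell import manip
import cv2
print(manip.get_state()); print(manip.nose_length)
for n in("side","top","wrist"):
    im=manip.snapshot(n); cv2.imwrite(f"pics/{n}0.png",im[:,:,::-1]); c=manip.calibration(n); print(n,c)
E
```

```text
{'t': 0.0, 'joint_pos': array([-1.13320965,  0.6900048 , -0.19451302,  1.5664067 ,  0.15726287,
        0.90249713, -0.2151294 ]), 'dq': array([ 0.00051072, -0.00083638,  0.00184575, -0.00062072,  0.00095919,
        0.00085644,  0.00061465]), 'joint_efforts': array([-2.94216534e-04, -5.39606667e+01, -1.26613721e+00, -1.58537900e+01,
        9.19855811e-03,  9.54216463e-03, -2.44388509e-06]), 'eef_pos': array([0.24534424, 0.57411421, 0.24445431]), 'orientation': array([-3.13966794e+00,  1.12330115e-04,  2.73784502e+00]), 'force': array([-0.38497714,  0.25818272,  0.54299591]), 'wrist_torque': array([ 0.00238964,  0.01906064, -0.01698142]), 'width': 0.0853603937814602}
0.014
side {'fx': 365.1566361690739, 'fy': 365.1566361690739, 'cx': 320.79554440139026, 'cy': 197.66924135887587, 'T': array([[ 9.71256750e-01, -1.69799179e-01,  1.66818957e-01,
         3.52325552e-01],
       [-2.38033982e-01, -6.91698439e-01,  6.81830692e-01,
        -6.09568584e-01],
       [-3.85879784e-04, -7.01941242e-01, -7.12234753e-01,
         7.23715573e-01],
       [ 0.00000000e+00,  0.00000000e+00,  0.0000
[... 153 characters left out ...]
y([[-0.00738501, -0.9832368 ,  0.18218356,  0.34092931],
       [-0.99996105,  0.00814202,  0.00340761, -0.03036273],
       [-0.00483383, -0.1821513 , -0.98325863,  0.98141029],
       [ 0.        ,  0.        ,  0.        ,  1.        ]])}
wrist {'fx': 309.70691628693146, 'fy': 309.70691628693146, 'cx': 313.9873792778912, 'cy': 196.663328932953, 'mount': array([[-6.43349906e-04, -9.63094305e-01, -2.69163419e-01,
         6.83045673e-02],
       [ 9.99999743e-01, -7.04717349e-04,  1.31368241e-04,
        -1.43065265e-04],
       [-3.16204136e-04, -2.69163265e-01,  9.63094511e-01,
        -1.28340196e-01],
       [ 0.00000000e+00,  0.00000000e+00,  0.00000000e+00,
         1.00000000e+00]])}
```

View pics/top0.png

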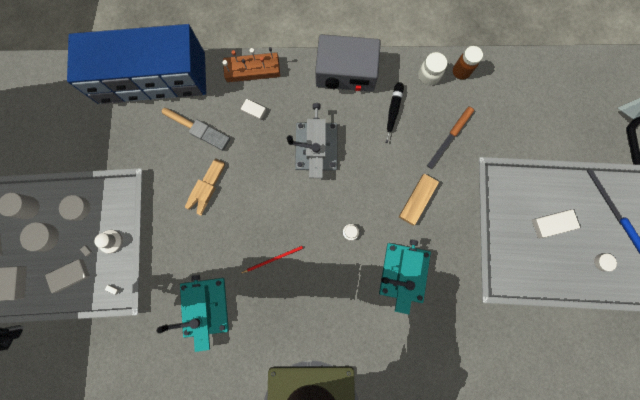

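View pics/side0.png

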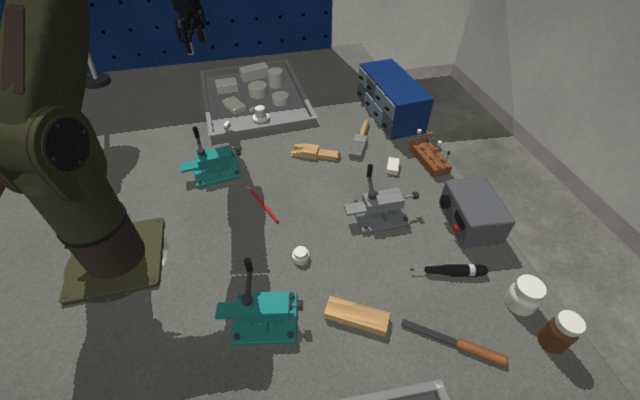

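View pics/wrist0.png

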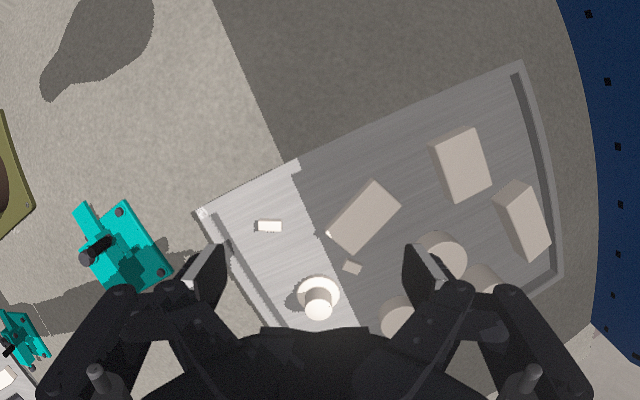

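```bash
cat > h.py <<'E'
from workcell import manip
import numpy as np, cv2
from scipy.spatial.transform import Rotation as R
def toolT(s):
    T=np.eye(4);T[:3,:3]=R.from_euler('xyz',s['orientation']).as_matrix();T[:3,3]=s['eef_pos'];return T
def ray(cam,uv,s=None):
    c=manip.calibration(cam);x=(np.array(uv,float)-[c['cx'],c['cy']])/c['fx'];x=np.atleast_2d(x)
    if cam=='wrist':
        r=np.linalg.norm(x,axis=1,keepdims=True)+1e-12
        d=np.hstack([x/r*np.sin(r),np.cos(r)]);T=toolT(s)@c['mount']
    else: d=np.hstack([x,np.ones((len(x),1))]);T=c['T']
    return T[:3,3],d@T[:3,:3].T
def onplane(cam,uv,z,s=None):
    o,d=ray(cam,uv,s);return o+d*((z-o[2])/d[:,2])[:,None]
def proj(cam,P,s=None):
    c=manip.calibration(cam);T=c['T'] if cam!='wrist' else toolT(s)@c['mount']
    p=(np.atleast_2d(P)-T[:3,3])@T[:3,:3]
    if cam=='wrist':
        rr=np.linalg.norm(p[:,:2],axis=1,keepdims=True)+1e-12
        x=p[:,:2]/rr*np.arctan2(rr,p[:,2:])
    else: x=p[:,:2]/p[:,2:]
    return x*c['fx']+[c['cx'],c['cy']]
def tri(rays):
    A=0;b=0
    for o,d in rays:
        d=d.ravel()/np.linalg.norm(d);M=np.eye(3)-np.outer(d,d);A=A+M;b=b+M@o
    return np.linalg.solve(A,b)
E
python3 - <<'E'
from h import *
for n in("pin","holder","lever_grip","lever","blank","cap"):
    for cam in("top","side"):
        r=manip.boxes_of(n,cam)
        print(n,cam,[(round(x['score'],2),np.round(x['uv'],1).tolist(),np.round(onplane(cam,x['uv'],{'pin':.011,'holder':.03}.get(n,.1 if 'lev' in n else .01))[0],3).tolist()) for x in r[:4]])
E
```

```text
pin top [(0.63, [204.9, 187.9], [0.544, 0.273, 0.011]), (0.57, [305.8, 146.6], [0.653, 0.011, 0.011]), (0.41, [417.7, 197.4], [0.514, -0.278, 0.011])]
pin side [(0.94, [315.5, 153.4], [0.549, 0.265, 0.011]), (0.6, [391.3, 162.7], [0.762, 0.166, 0.011])]
holder top [(0.73, [201.8, 307.8], [0.245, 0.261, 0.03]), (0.6, [314.1, 145.8], [0.649, -0.011, 0.03]), (0.56, [406.7, 276.0], [0.316, -0.236, 0.03])]
holder side [(0.78, [258.9, 315.4], [0.313, -0.241, 0.03]), (0.77, [375.9, 209.1], [0.643, -0.02, 0.03]), (0.68, [212.6, 161.1], [0.24, 0.278, 0.03])]
lever_grip top [(0.69, [182.1, 326.3], [0.213, 0.281, 0.1]), (0.65, [404.1, 283.9], [0.301, -0.214, 0.1]), (0.58, [304.5, 145.8], [0.627, 0.01, 0.1]), (0.38, [313.7, 146.9], [0.624, -0.012, 0.1])]
lever_grip side [(0.87, [250.0, 289.9], [0.307, -0.222, 0.1]), (0.63, [194.9, 138.5], [0.206, 0.304, 0.1]), (0.52, [368.4, 182.6], [0.627, 0.011, 0.1]), (0.3, [262.0, 203.7], [0.359, 0.001, 0.1])]
lever top [(0.73, [181.7, 324.7], [0.216, 0.282, 0.1]), (0.62, [299.6, 147.6], [0.622, 0.022, 0.1]), (0.52, [396.0, 281.6], [0.306, -0.196, 0.1])]
lever side [(0.74, [371.3, 183.9], [0.632, 0.004, 0.1]), (0.59, [247.9, 282.0], [0.305, -0.203, 0.1]), (0.51, [199.3, 141.1], [0.218, 0.288, 0.1])]
blank top [(0.76, [416.4, 198.4], [0.512, -0.274, 0.01]), (0.28, [314.5, 147.0], [0.652, -0.012, 0.01])]
blank side [(0.89, [359.2, 313.0], [0.517, -0.275, 0.01])]
cap top [(0.63, [350.3, 232.5], [0.425, -0.102, 0.01])]
cap side [(0.69, [300.7, 260.1], [0.425, -0.115, 0.01])]
```

```bash
python3 -m crank '[[[0.043,-0.043,0],-0.03,0.085],[[0.043,-0.043,0],-0.03,0.085],[[0.043,-0.043,0],-0.03,0.085],[[0.043,-0.043,0],-0.03,0.085],[[0.043,-0.043,0],-0.03,0.085],[[0.043,-0.043,0],0,0.085],[[0.03,-0.03,0],0,0.085],[[0,0,0],0,0.085]]'
cat > look.py <<'E'
from h import *
import sys
s=manip.get_state(); im=manip.snapshot("wrist"); cv2.imwrite(f"pics/{sys.argv[1]}.png",im[:,:,::-1])
print(s['t'],s['eef_pos'],s['orientation'],s['width'])
E
python3 look.py w1
python3 - <<'E'
from h import *
s=manip.get_state()
for n in ("pin","holder","clamp_axis","lever_grip"):
    for x in manip.boxes_of(n,"wrist")[:3]: print(n,x['score'],x['uv'],onplane("wrist",x['uv'],.02,s))
E
```

```text
t: 1.75
eef_pos: [0.537, 0.2819, 0.2451]
orientation: [-3.14, 0.003, 2.579]
force: [-0.3, 0.2, 0.1]
width: 0.0851
1.75 [0.53704184 0.28185798 0.24513157] [-3.14044971  0.00321207  2.5793925 ] 0.08510842513580195
pin 0.76 [314.6, 176.6] [[0.54047019 0.28208225 0.02      ]]
pin 0.3 [166.3, 348.7] [[ 0.654731  -0.0844692  0.02     ]]
holder 0.97 [20.3, 232.3] [[ 0.33182246 -0.22634937  0.02      ]]
holder 0.89 [177.5, 12.5] [[0.27614459 0.25111802 0.02      ]]
holder 0.57 [167.8, 348.3] [[ 0.65514985 -0.0807288   0.02      ]]
clamp_axis 0.8 [178.9, 15.9] [[0.28153449 0.25034487 0.02      ]]
clamp_axis 0.52 [169.0, 347.9] [[ 0.65534454 -0.07760881  0.02      ]]
lever_grip 0.51 [165.5, 350.3] [[ 0.65696456 -0.08921512  0.02      ]]
```

View pics/w1.png

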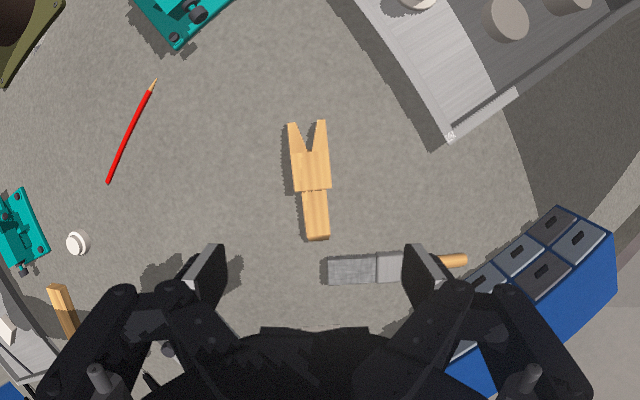

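```bash
cat > fit.py <<'E'
from h import *
import sys
from scipy.optimize import minimize
s=manip.get_state(); im=manip.snapshot("wrist"); r=manip.outline_of("pin","wrist"); m=r[0]['pixels']
print([x['uv'] for x in r],[x['score'] for x in r],m.sum())
def box(x0,x1,w0,w1,z0,z1,za=None):
    return [[x0,y*w0,z] for y in(-1,1) for z in(0 if za is None else za,z0)]+[[x1,y*w1,z] for y in(-1,1) for z in(0 if za is None else za,z1)]
parts=[np.array(box(-5,40,22,22,22,22))/1000,np.array(box(40,102,15,15,14,14))/1000,np.array([[102,a,b] for a in(-15,15) for b in(0,14)]+[[110,a,b] for a in(-12,12) for b in(2,12)])/1000]
def ren(p):
    c,q=np.cos(p[2]),np.sin(p[2]);Rz=np.array([[c,-q,0],[q,c,0],[0,0,1]]);M=np.zeros((400*4,640*4),np.uint8)
    for P in parts:
        uv=(proj("wrist",P@Rz.T+[p[0],p[1],0],s)+.5)*4
        cv2.fillConvexPoly(M,cv2.convexHull(uv.astype(np.float32)).astype(np.int32),1)
    # local x of pixels
    return cv2.resize(M.astype(np.float32),(640,400),interpolation=cv2.INTER_AREA)
yy,xx=np.mgrid[0:400,0:640]
G=onplane("wrist",np.c_[xx.ravel(),yy.ravel()],.011,s)
def cost(p):
    l=(G[:,0]-p[0])*np.cos(p[2])+(G[:,1]-p[1])*np.sin(p[2])
    keep=(l>0.003).reshape(400,640)
    return (np.abs(ren(p)-m)*keep).sum()
uv=r[0]['uv'];c0=onplane("wrist",[uv],.011,s)[0]
best=None
for yaw in (-0.65,-.5,-.35):
  for dx in(-.03,0):
    o=minimize(cost,[c0[0]+dx*np.cos(yaw),c0[1]+dx*np.sin(yaw),yaw],method='Nelder-Mead',options=dict(initial_simplex=np.array([c0[0]+dx*np.cos(yaw),c0[1]+dx*np.sin(yaw),yaw])+np.array([[0,0,0],[.01,0,0],[0,.01,0],[0,0,.1]]),xatol=1e-4,fatol=.1,maxiter=200))
    if best is None or o.fun<best.fun: best=o
p=best.x;print("pose",p,best.fun)
M=ren(p);v=im.copy();cs,_=cv2.findContours((M>.5).astype(np.uint8),0,2);cv2.drawContours(v,cs,-1,(255,0,0),1)
ce,_=cv2.findContours(m.astype(np.uint8),0,2);cv2.drawContours(v,ce,-1,(0,0,255),1)
u=np.array(uv).astype(int);v=v[max(0,u[1]-100):u[1]+100,u[0]-130:u[0]+130];cv2.imwrite(sys.argv[1],cv2.resize(v,None,fx=3,fy=3,interpolation=0)[:,:,::-1])
E
python3 fit.py pics/fit1.png
```

```text
[[312.2, 185.5]] [0.67] 3343
pose [ 0.5177138   0.28672452 -0.45717397] 110.875
```

```bash
sleep 1
```

```text
(no output)
```

View pics/fit1.png

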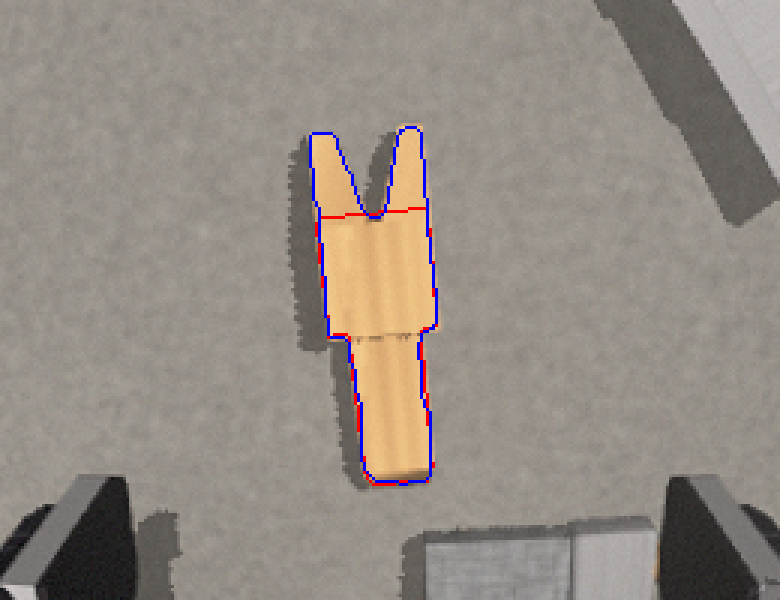

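```bash
python3 -m crank '[[[-0.010,0.0,-0.05],0.1,0.085],[[0,0,-0.06],0.005,0.085],[[0,0,-0.05],0,0.085],[[0,0,0],0,0.085],[[0,0,0],0,0.085]]' 40;python3 look.py w2
```

```text
t: 2.72
eef_pos: [0.5244, 0.288, 0.0871]
orientation: [3.139, 0.001, 2.693]
force: [1.0, 0.6, 1.1]
width: 0.0852
2.725 [0.52442347 0.28798206 0.08705846] [3.13899131e+00 1.32741646e-03 2.69347246e+00] 0.08523711593473748
```

View pics/w2.png

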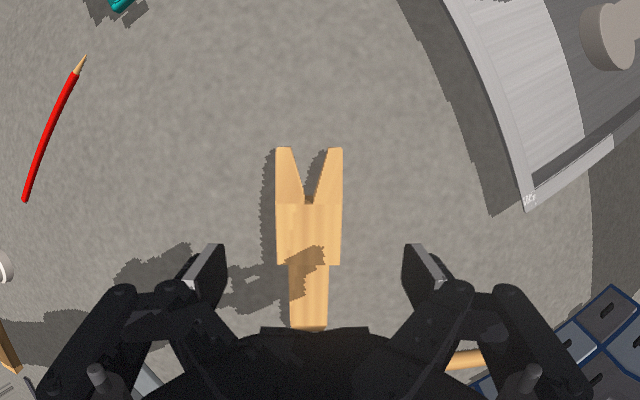

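```bash
python3 -m crank '[[[0.002,-0.005,-0.04],-0.009,0.085],[[0,0,-0.024],0,0.085],[[0,0,-0.005],0,0.085],[[0,0,0],0,0.085],[[0,0,0],0,0.085]]' 40;python3 look.py w3
```

```text
t: 3.4
eef_pos: [0.5266, 0.2825, 0.018]
orientation: [3.139, 0.002, 2.684]
force: [0.6, -0.0, -0.4]
width: 0.085
3.4 [0.52664114 0.28252058 0.01801168] [3.13886536e+00 1.52795642e-03 2.68385899e+00] 0.08502646980179973
```

View pics/w3.png

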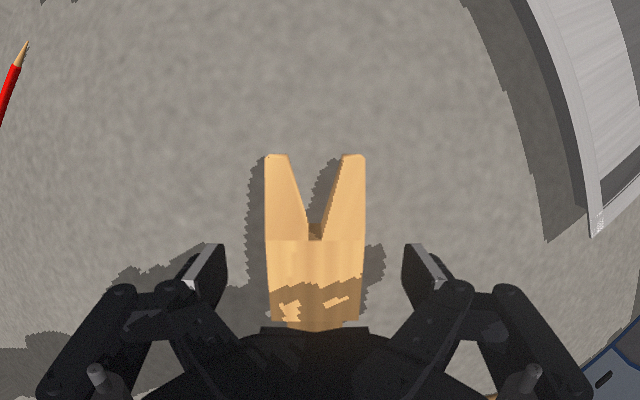

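```bash
python3 -m crank '[[[0,0,-0.003],0,0.085],[[0,0,0],0,0.03],[[0,0,0],0,0.03],[[0,0,0],0,0.03],[[0,0,0],0,0.03],[[0,0,0],0,0.03]]' 40;python3 look.py w4
```

```text
t: 4.2
eef_pos: [0.5257, 0.2819, 0.0135]
orientation: [3.141, 0.0, 2.684]
force: [-0.2, 0.1, 2.6]
width: 0.0433
4.2 [0.52565178 0.28189645 0.01347561] [3.14121927e+00 1.27398744e-04 2.68391374e+00] 0.04331304313851755
```

View pics/w4.png

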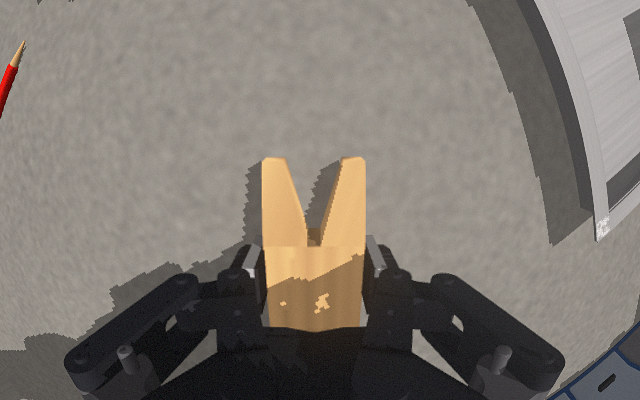

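```bash
python3 -m crank '[[[0,0,0.02],0,0.03],[[0,0,0.05],0,0.03],[[0,0,0.06],0,0.03],[[0,0,0.06],0.1,0.03],[[0.03,-0.04,0.04],0.12,0.03],[[0.04,-0.045,0],0.12,0.03],[[0.04,-0.045,0],0.117,0.03],[[0.02,-0.05,0],0,0.03]]' 40;
python3 -m crank '[[[0,0,0],0,0.03],[[0,0,0],0,0.03]]';python3 look.py w5;python3 - <<'E'
from h import *
s=manip.get_state()
for n in ("holder","clamp_axis","lever_grip","mouth"):
    for x in manip.boxes_of(n,"wrist")[:3]: print(n,x['score'],x['uv'],onplane("wrist",x['uv'],.05,s))
E
```

```text
t: 5.25
eef_pos: [0.6563, 0.1006, 0.2434]
orientation: [3.141, 0.002, 3.141]
force: [1.1, -0.6, -2.3]
width: 0.0433
t: 5.5
eef_pos: [0.6542, 0.103, 0.243]
orientation: [3.141, -0.0, 3.141]
force: [0.1, 0.5, -1.4]
width: 0.0433
5.5 [0.65421256 0.10304541 0.24298077] [ 3.14068164e+00 -4.15588433e-04  3.14065098e+00] 0.043293786990979584
holder 0.7 [218.1, 168.9] [[6.44052583e-01 3.37149266e-04 5.00000000e-02]]
holder 0.49 [66.1, 1.2] [[ 0.40374915 -0.22732528  0.05      ]]
holder 0.44 [312.7, 251.9] [[0.74116057 0.10317932 0.05      ]]
clamp_axis 0.67 [215.8, 169.3] [[ 0.64444652 -0.00236238  0.05      ]]
clamp_axis 0.44 [65.8, 1.8] [[ 0.4045176  -0.22780649  0.05      ]]
clamp_axis 0.43 [312.3, 253.0] [[0.7425717  0.10271854 0.05      ]]
lever_grip 0.62 [222.8, 167.4] [[0.64249579 0.00585764 0.05      ]]
lever_grip 0.56 [57.1, 79.6] [[ 0.5144449  -0.23563554  0.05      ]]
mouth 0.56 [62.4, 2.9] [[ 0.40398509 -0.23493679  0.05      ]]
```

View pics/w5.png

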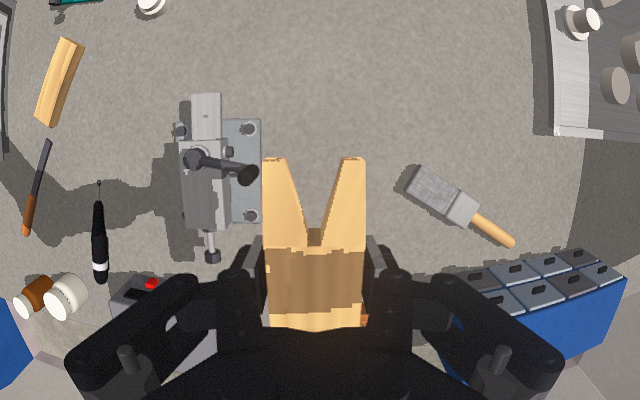

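Run:
```python
import cv2
a=cv2.imread('pics/w5.png')[85:235,160:280]
cv2.imwrite('pics/w5c.png',cv2.resize(a[:150],None,fx=4,fy=4,interpolation=cv2.INTER_CUBIC))
```

```text
(no output)
```

View pics/w5c.png

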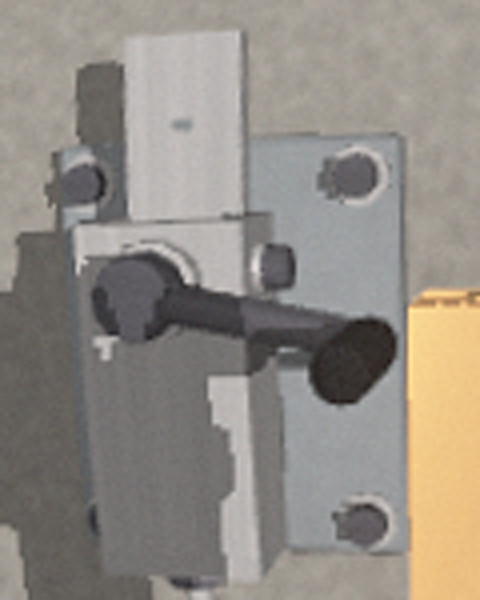

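```bash
cat > hold.py <<'E'
from h import *
from scipy.optimize import least_squares
s=manip.get_state()
Q=np.array([[127,36],[245,31],[75,225],[243,216],[272,212],[103,572],[257,583],[405,135],[405,552]],float)
uv=(Q+.5)/4-.5+[160,85]
P=np.array([[-95,-17,45],[-95,17,45],[-45,-23.5,68],[-45,23.5,68],[-45,23.5,38],[45,-23.5,68],[45,23.5,68],[-65,55,12],[65,55,12]])/1000
def W(p,P):
    c,q=np.cos(p[2]),np.sin(p[2]);return P@np.array([[c,-q,0],[q,c,0],[0,0,1]]).T+[p[0],p[1],p[3] if len(p)>3 else 0]
f=lambda p:(proj("wrist",W(p,P),s)-uv).ravel()
o=least_squares(f,[.64,0,0],loss='soft_l1');print(o.x);print(np.round(o.fun.reshape(-1,2),1))
o4=least_squares(f,[.64,0,0,0],loss='soft_l1');print(o4.x);print(np.round(o4.fun.reshape(-1,2),1))
print('mouth',W(o.x,np.array([[-.045,0,.053]])))
# check in top
import pickle;pickle.dump(o.x,open('hold.pkl','wb'))
E
python3 hold.py
python3 - <<'E'
from h import *
from hold import W,P,o
im=cv2.imread('pics/top0.png')
v=cv2.resize(im[90:190,260:380],None,fx=5,fy=5,interpolation=cv2.INTER_CUBIC)
for p in proj("top",W(o.x,P)): cv2.circle(v,tuple(((p-[260,90])*5+2.5).astype(int)),3,(0,0,255),-1)
cv2.imwrite('pics/topc.png',v)
im=cv2.imread('pics/side0.png')
v=cv2.resize(im[160:260,330:430],None,fx=5,fy=5,interpolation=cv2.INTER_CUBIC)
for p in proj("side",W(o.x,P)): cv2.circle(v,tuple(((p-[330,160])*5+2.5).astype(int)),3,(0,0,255),-1)
cv2.imwrite('pics/sidec.png',v)
E
```

```text
[ 0.65607166 -0.01440171 -0.02316437]
[[ 0.1  0.2]
 [-0.3 -0.2]
 [ 0.1  0.2]
 [-0.1  1.5]
 [ 0.6 -0.1]
 [-0.7 -5.1]
 [ 0.4 -6. ]
 [-0.7  0.2]
 [ 0.7  1.8]]
[ 0.65601182 -0.01326432 -0.02397914  0.00366079]
[[-0.2 -0.1]
 [-0.2 -0.5]
 [-0.4  0.4]
 [-0.   1.8]
 [ 0.7  0.2]
 [-1.1 -4. ]
 [ 0.5 -4.8]
 [-0.2  0.2]
 [ 1.1  2.8]]
mouth [[ 0.61108374 -0.01335941  0.053     ]]
[ 0.65607166 -0.01440171 -0.02316437]
[[ 0.1  0.2]
 [-0.3 -0.2]
 [ 0.1  0.2]
 [-0.1  1.5]
 [ 0.6 -0.1]
 [-0.7 -5.1]
 [ 0.4 -6. ]
 [-0.7  0.2]
 [ 0.7  1.8]]
[ 0.65601182 -0.01326432 -0.02397914  0.00366079]
[[-0.2 -0.1]
 [-0.2 -0.5]
 [-0.4  0.4]
 [-0.   1.8]
 [ 0.7  0.2]
 [-1.1 -4. ]
 [ 0.5 -4.8]
 [-0.2  0.2]
 [ 1.1  2.8]]
mouth [[ 0.61108374 -0.01335941  0.053     ]]
```

View pics/topc.png

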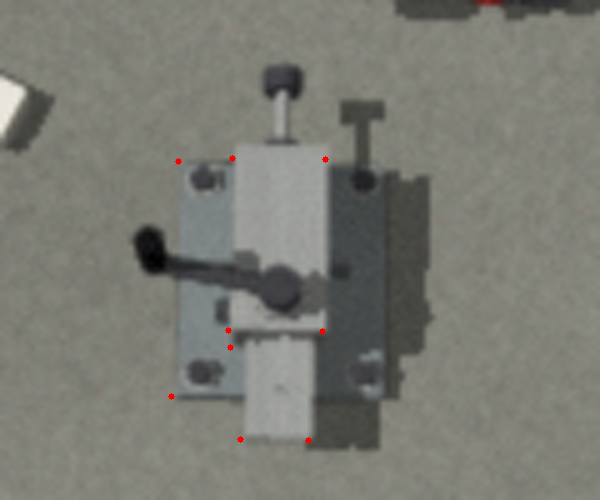

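View pics/sidec.png

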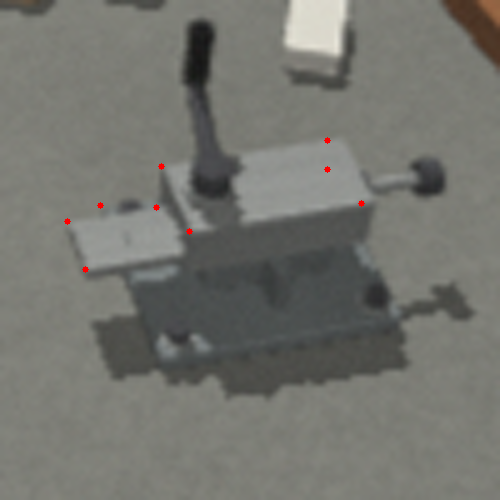

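```bash
cat > hold2.py <<'E'
from h import *
from hold import W,P,uv,s
from scipy.optimize import least_squares
k=[0,1,2,3,4,7,8]
D={'wrist':(P[k],uv[k])}
D['top']=(np.array([[-95,-17,45],[-95,17,45],[-45,-23.5,68],[-45,23.5,68],[-65,55,12],[65,55,12],[-65,-55,12],[65,-55,12]])/1000,(np.array([[314,440],[246,438],[327,331],[230,332],[178,397],[178,161],[388,399],[388,165]])-2.)/5+[260,90])
D['side']=(np.array([[-95,-17,45],[-95,17,45],[-45,-23.5,68],[-45,23.5,68],[-65,-55,12],[65,-55,12]])/1000,(np.array([[85,275],[68,224],[188,222],[163,168],[165,358],[402,320]])-2.)/5+[330,160])
def f(p,cams):
    return np.concatenate([(proj(c,W(p,D[c][0]),s)-D[c][1]).ravel() for c in cams])
for cams in(['wrist'],['top'],['side'],['wrist','top','side']):
    o=least_squares(f,[.65,0,0],args=(cams,),loss='soft_l1');print(cams,np.round(o.x,4),'rms',np.sqrt((o.fun**2).mean()));
    if len(cams)<3: print(np.round(o.fun.reshape(-1,2),1).tolist())
    print(' mouth',np.round(W(o.x,np.array([[-.045,0,.053]])),4))
E
python3 hold2.py | tail -11
```

```text
['wrist'] [ 0.6556 -0.0146 -0.0262] rms 0.6246157661980389
[[0.1, -0.3], [-0.2, -0.6], [-0.0, -0.3], [-0.1, 1.2], [0.5, -0.4], [-0.7, -0.1], [0.4, 1.6]]
 mouth [[ 0.6106 -0.0134  0.053 ]]
['top'] [ 0.6559 -0.0164 -0.0142] rms 0.2858841612299899
[[-0.1, -0.0], [-0.0, 0.3], [0.0, 0.0], [0.5, -0.3], [-0.3, 0.1], [0.6, 0.2], [-0.3, -0.0], [-0.3, -0.4]]
 mouth [[ 0.6109 -0.0157  0.053 ]]
['side'] [ 0.6563 -0.0152 -0.0194] rms 0.7673149779897274
[[0.2, -0.8], [0.0, -0.2], [0.3, 2.2], [-0.3, -0.1], [-0.9, 0.5], [0.4, -0.6]]
 mouth [[ 0.6113 -0.0144  0.053 ]]
['wrist', 'top', 'side'] [ 0.6558 -0.0149 -0.0231] rms 0.6896436957421903
 mouth [[ 0.6108 -0.0139  0.053 ]]
```

```bash
python3 -m crank '[[[-0.039,-0.029,0],-0.019,0.03],[[-0.039,-0.029,0],0,0.03],[[-0.039,-0.029,0],0,0.03],[[-0.039,-0.028,0],0,0.03],[[0,0,-0.06],0,0.03],[[0,0,-0.06],0,0.03],[[0,0,-0.025],0,0.03],[[0,0,0],0,0.03]]' 40;
python3 -m crank '[[[0,0,0],0,0.03],[[0,0,0],0,0.03]]';python3 look.py w6
python3 - <<'E'
from h import *
for n in("side","top"):
    im=manip.snapshot(n); cv2.imwrite(f"pics/{n}6.png",cv2.resize(im[100:260,280:440] if n=='side' else im[80:240,230:390],None,fx=3.7,fy=3.7,interpolation=cv2.INTER_CUBIC)[:,:,::-1])
E
```

```text
t: 6.75
eef_pos: [0.4978, -0.0115, 0.0961]
orientation: [-3.141, -0.003, 3.124]
force: [-0.2, -0.1, -1.2]
width: 0.0435
t: 7.0
eef_pos: [0.4999, -0.0121, 0.0988]
orientation: [3.141, 0.003, 3.122]
force: [-0.4, -0.8, -0.6]
width: 0.0433
7.0 [ 0.49993387 -0.01209585  0.09879966] [3.14115513e+00 2.96831914e-03 3.12179588e+00] 0.04328761307114006
```

View pics/side6.png

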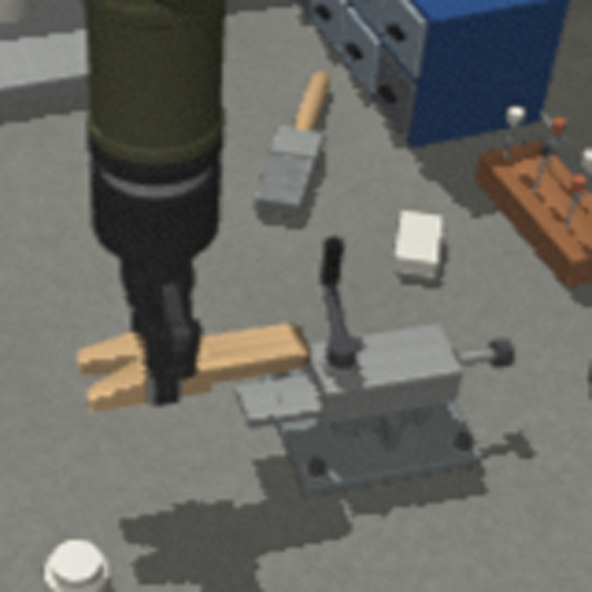

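View pics/top6.png

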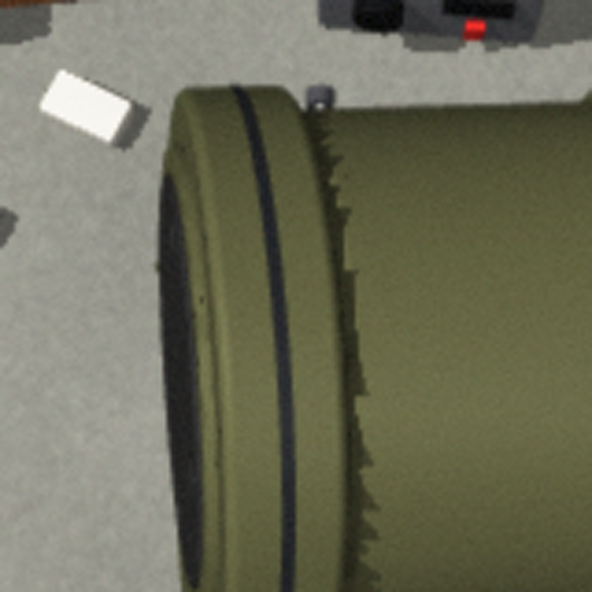

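View pics/w6.png

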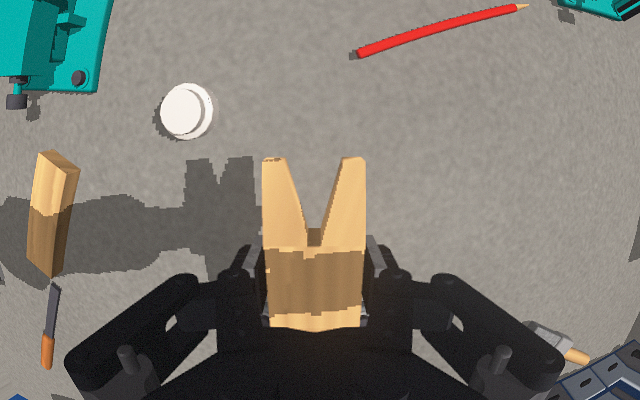

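```bash
cat > chk.py <<'E'
from h import *
import sys
s=manip.get_state();im=manip.snapshot("side")
e=s['eef_pos'];yaw=s['orientation'][2]-np.pi;c,q=np.cos(yaw),np.sin(yaw);Rz=np.array([[c,-q,0],[q,c,0],[0,0,1]])
off=[-.0089,0,-.0135]
V=np.array([[40,-22,0],[40,22,0],[40,22,22],[40,-22,22],[102,-15,0],[102,15,0],[102,15,14],[102,-15,14],[110,-12,2],[110,12,2],[110,12,12],[110,-12,12],[40,-15,0],[40,15,14],[40,-15,14]])/1000
H=[.6558,-.0149,-.0205];c,q=np.cos(H[2]),np.sin(H[2]);Hz=np.array([[c,-q,0],[q,c,0],[0,0,1]])
HP=np.array([[-95,-17,45],[-95,17,45],[-45,-23.5,68],[-45,23.5,68],[-65,-55,12],[65,-55,12],[-45,-16.5,61],[-45,16.5,61]])/1000@Hz.T+[H[0],H[1],0]
x0,y0=300,150;k=6
v=cv2.resize(im[y0:y0+95,x0:x0+125],None,fx=k,fy=k,interpolation=cv2.INTER_CUBIC)[:,:,::-1].copy()
for P,col in((V@Rz.T+(np.array(off)@Rz.T)+e,(0,0,255)),(HP,(0,255,0))):
    for p in proj("side",P): cv2.circle(v,tuple(np.round((p-[x0,y0]+.5)*k-.5).astype(int)),2,col,-1)
cv2.imwrite(sys.argv[1],v)
tip=np.array([.110-.0089,0,-.0065])@Rz.T+e
print('t',s['t'],'tip in holder',np.round((tip-[*H[:2],0])@Hz+[.045,0,-.053],4),'yawrel',yaw-H[2],'F',s['force'],s['eef_pos'],s['orientation'])
E
python3 chk.py pics/chk1.png
```

```text
t 7.15 tip in holder [-0.0103 -0.0006  0.0388] yawrel 0.0004476049983222312 F [ 0.12604644 -0.44305344 -1.51701374] [ 0.49941385 -0.01233773  0.09828803] [3.14136688e+00 1.80685915e-03 3.12154026e+00]
```

View pics/chk1.png

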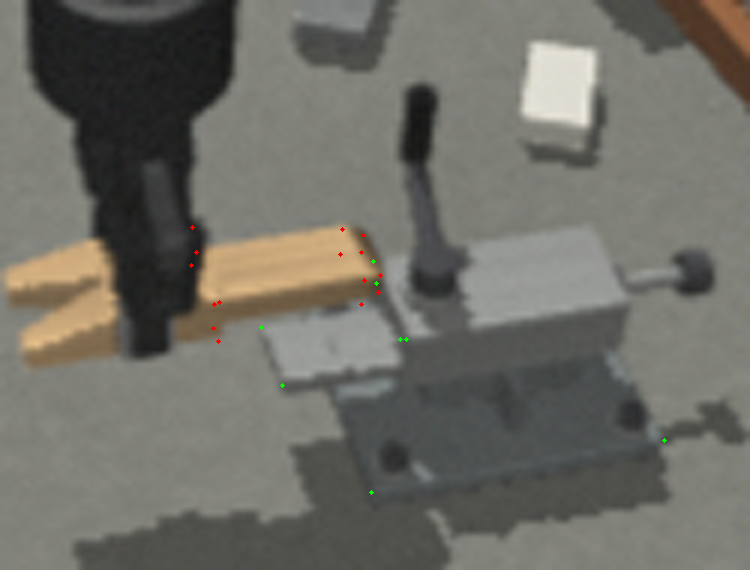

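```bash
python3 -m crank '[[[-0.001,0.0006,-0.025],0,0.03],[[0,0,-0.008],0,0.03],[[0,0,-0.003],0,0.03],[[0,0,0],0,0.03],[[0,0,0],0,0.03]]';python3 chk.py pics/chk2.png; python3 -m crank '[[[0,0,-0.001],0,0.03],[[0,0,0],0,0.03]]'; python3 -m crank '[[[0,0,-0.001],0,0.03],[[0,0,0],0,0.03]]'
```

```text
t: 7.82
eef_pos: [0.4982, -0.0117, 0.0618]
orientation: [3.141, 0.001, 3.122]
force: [-0.5, 0.6, -0.6]
width: 0.0432
t 7.825 tip in holder [-0.0115  0.      0.0023] yawrel 0.0005536614499808516 F [-0.54199702  0.5737703  -0.61392959] [ 0.49821241 -0.01169345  0.06182427] [3.14137118e+00 9.19774111e-04 3.12164632e+00]
t: 8.12
eef_pos: [0.4979, -0.0117, 0.0604]
orientation: [3.142, 0.0, 3.122]
force: [0.1, 0.2, -1.0]
width: 0.0432
t: 8.38
eef_pos: [0.4978, -0.0117, 0.0593]
orientation: [3.142, -0.0, 3.122]
force: [-0.1, 0.3, -1.0]
width: 0.0429
```

View pics/chk2.png

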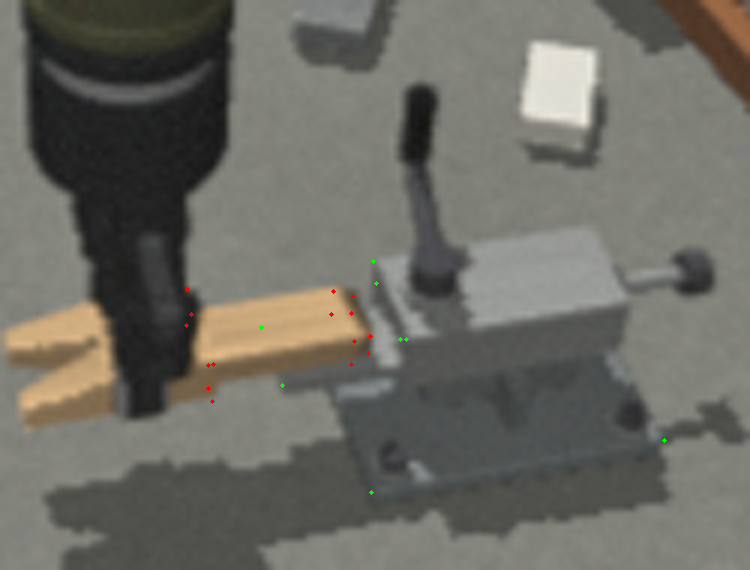

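```bash
for i in 1; do python3 -m crank '[[[0,0,-0.001],0,0.03],[[0,0,0],0,0.03],[[0,0,0],0,0.03]]'; done; python3 -m crank '[[[0,0,-0.0007],0,0.03],[[0,0,0],0,0.03],[[0,0,0],0,0.03]]';python3 -m crank '[[[0,0,-0.0007],0,0.03],[[0,0,0],0,0.03],[[0,0,0],0,0.03]]'
```

```text
t: 8.75
eef_pos: [0.4979, -0.0117, 0.0584]
orientation: [3.142, 0.0, 3.122]
force: [0.4, 0.3, -0.3]
width: 0.0431
t: 9.12
eef_pos: [0.4978, -0.0117, 0.0579]
orientation: [3.142, 0.0, 3.122]
force: [-2.4, -0.6, 4.5]
width: 0.0431
t: 9.5
eef_pos: [0.4977, -0.0115, 0.0572]
orientation: [3.141, -0.0, 3.122]
force: [-1.7, 0.3, 6.3]
width: 0.0432
```

```bash
python3 -m crank '[[[0,0,0.0018],0,0.03],[[0,0,0],0,0.03],[[0.005,-0.0001,0],0,0.03],[[0.005,-0.0001,0],0,0.03],[[0,0,0],0,0.03]]'; python3 -m crank '[[[0.003,0,0],0,0.03],[[0.003,-0.0001,0],0,0.03],[[0,0,0],0,0.03]]';python3 -m crank '[[[0.003,0,0],0,0.03],[[0.003,-0.0001,0],0,0.03],[[0,0,0],0,0.03]]'; python3 chk.py pics/chk3.png
```

```text
t: 10.12
eef_pos: [0.5087, -0.0118, 0.0587]
orientation: [3.141, 0.001, 3.121]
force: [-0.0, -1.2, -0.3]
width: 0.043
t: 10.5
eef_pos: [0.5142, -0.012, 0.0588]
orientation: [3.141, 0.0, 3.122]
force: [-0.3, 0.4, -1.0]
width: 0.0433
t: 10.88
eef_pos: [0.5202, -0.0123, 0.0587]
orientation: [-3.142, 0.0, 3.121]
force: [0.7, -0.7, -1.7]
width: 0.043
t 10.875 tip in holder [ 0.0104 -0.0002 -0.0008] yawrel 0.00022568489407496714 F [ 0.65291239 -0.67071595 -1.67329534] [ 0.52016454 -0.01229199  0.05874431] [-3.14153376e+00  3.25033760e-04  3.12131834e+00]
```

View pics/chk3.png

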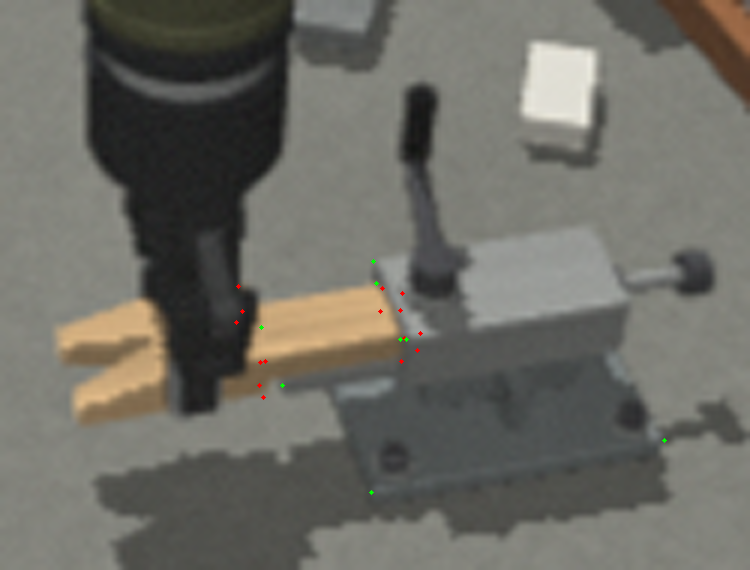

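```bash
python3 -m crank '[[[0.002,0,0],0,0.03],[[0.002,-0.0001,0],0,0.03],[[0,0,0],0,0.03]]'; python3 -m crank '[[[0.002,0,0],0,0.03],[[0.002,-0.0001,0],0,0.03],[[0,0,0],0,0.03]]';python3 -m crank '[[[0.002,0,0],0,0.03],[[0.002,-0.0001,0],0,0.03],[[0,0,0],0,0.03]]';python3 -m crank '[[[0.002,0,0],0,0.03],[[0.002,-0.0001,0],0,0.03],[[0,0,0],0,0.03]]'
```

```text
t: 11.3
eef_pos: [0.5238, -0.0124, 0.0587]
orientation: [-3.141, -0.0, 3.121]
force: [-0.9, -0.9, -1.8]
width: 0.0433
t: 11.68
eef_pos: [0.528, -0.0126, 0.0587]
orientation: [-3.141, -0.0, 3.121]
force: [-1.0, -1.1, -1.5]
width: 0.0437
t: 12.05
eef_pos: [0.5327, -0.0125, 0.0589]
orientation: [3.141, 0.001, 3.121]
force: [-0.2, -2.4, -1.1]
width: 0.0434
t: 12.42
eef_pos: [0.5363, -0.0125, 0.0588]
orientation: [3.141, 0.001, 3.122]
force: [-0.5, -2.8, -1.3]
width: 0.043
```

```bash
cat > ok.py <<'E'
from h import *
import sys
s=manip.get_state();print(round(s['t'],2),np.round(s['eef_pos'],4),np.round(s['force'],1));sys.exit(0 if s['force'][0]>-3.3 else 1)
E
c="python3 -m crank"; k="python3 ok.py"
$c '[[[0.001,0,0],0,0.03],[[0,0,0],0,0.03]]' >/dev/null && $k && $c '[[[0.001,0,0],0,0.03],[[0,0,0],0,0.03]]'>/dev/null && $k && $c '[[[0.001,-0.0001,0],0,0.03],[[0,0,0],0,0.03]]'>/dev/null && $k && $c '[[[0.001,0,0],0,0.03],[[0,0,0],0,0.03]]'>/dev/null && $k && $c '[[[0.001,0,0],0,0.03],[[0,0,0],0,0.03]]'>/dev/null && $k && $c '[[[0.001,0,0],0,0.03],[[0,0,0],0,0.03]]'>/dev/null && $k && $c '[[[0.001,0,0],0,0.03],[[0,0,0],0,0.03]]'>/dev/null && $k && $c '[[[0.001,-0.0001,0],0,0.03],[[0,0,0],0,0.03]]'>/dev/null && $k
```

```text
12.68 [ 0.5369 -0.0126  0.0588] [-0.7 -3.  -0.8]
12.93 [ 0.5379 -0.0126  0.0587] [-1.2 -3.1 -1.8]
13.18 [ 0.5389 -0.0126  0.0587] [-1.1 -2.4 -1.4]
13.43 [ 0.54   -0.0126  0.0587] [-1.1 -2.6 -1.3]
13.68 [ 0.541  -0.0126  0.0588] [-1.6 -3.5 -2. ]
13.93 [ 0.542  -0.0127  0.0588] [-1.  -2.4 -1.6]
14.18 [ 0.5429 -0.0127  0.0587] [-1.7 -2.9 -1. ]
14.43 [ 0.544  -0.0127  0.0588] [-1.6 -3.4 -1.6]
```

```bash
c="python3 -m crank"; k="python3 ok.py"
$c '[[[0.001,0,0],0,0.03],[[0,0,0],0,0.03]]' >/dev/null && $k && $c '[[[0.001,0,0],0,0.03],[[0,0,0],0,0.03]]'>/dev/null && $k && $c '[[[0.001,-0.0001,0],0,0.03],[[0,0,0],0,0.03]]'>/dev/null && $k && $c '[[[0.001,0,0],0,0.03],[[0,0,0],0,0.03]]'>/dev/null && $k && $c '[[[0.001,0,0],0,0.03],[[0,0,0],0,0.03]]'>/dev/null && $k && $c '[[[0.001,0,0],0,0.03],[[0,0,0],0,0.03]]'>/dev/null && $k && $c '[[[0.001,0,0],0,0.03],[[0,0,0],0,0.03]]'>/dev/null && $k && $c '[[[0.001,-0.0001,0],0,0.03],[[0,0,0],0,0.03]]'>/dev/null && $k && $c '[[[0.001,0,0],0,0.03],[[0,0,0],0,0.03]]'>/dev/null && $k && $c '[[[0.001,-0.0001,0],0,0.03],[[0,0,0],0,0.03]]'>/dev/null && $k
```

```text
14.68 [ 0.545  -0.0127  0.0588] [-1.2 -2.3 -1.3]
14.93 [ 0.546  -0.0127  0.0588] [-1.  -3.5 -1.2]
15.18 [ 0.547  -0.0128  0.0588] [-1.7 -2.8 -1.5]
15.43 [ 0.548  -0.0128  0.0588] [-1.8 -2.7 -1.2]
15.68 [ 0.549  -0.0128  0.0588] [-1.2 -3.4 -0.6]
15.93 [ 0.55   -0.0128  0.0588] [-0.  -2.4 -1. ]
16.18 [ 0.551  -0.0128  0.0588] [-0.9 -2.8 -0.8]
16.43 [ 0.552  -0.0128  0.0588] [-0.8 -2.1 -1.4]
16.68 [ 0.5531 -0.0129  0.0588] [-0.7 -2.9 -1.4]
16.93 [ 0.5541 -0.0129  0.0588] [-1.9 -2.9 -1.4]
```

```bash
c="python3 -m crank"; k="python3 ok.py"
$c '[[[0.001,0,0],0,0.03],[[0,0,0],0,0.03]]' >/dev/null && $k && $c '[[[0.001,0,0],0,0.03],[[0,0,0],0,0.03]]'>/dev/null && $k && $c '[[[0.001,-0.0001,0],0,0.03],[[0,0,0],0,0.03]]'>/dev/null && $k && $c '[[[0.001,0,0],0,0.03],[[0,0,0],0,0.03]]'>/dev/null && $k && $c '[[[0.001,0,0],0,0.03],[[0,0,0],0,0.03]]'>/dev/null && $k && $c '[[[0.001,0,0],0,0.03],[[0,0,0],0,0.03]]'>/dev/null && $k && $c '[[[0.001,0,0],0,0.03],[[0,0,0],0,0.03]]'>/dev/null && $k && $c '[[[0.001,-0.0001,0],0,0.03],[[0,0,0],0,0.03]]'>/dev/null && $k && $c '[[[0.001,0,0],0,0.03],[[0,0,0],0,0.03]]'>/dev/null && $k && $c '[[[0.001,-0.0001,0],0,0.03],[[0,0,0],0,0.03]]'>/dev/null && $k
```

```text
17.18 [ 0.555  -0.0129  0.0588] [-1.4 -2.5 -1. ]
17.43 [ 0.5561 -0.0129  0.0588] [-1.  -1.8 -1. ]
17.68 [ 0.5571 -0.013   0.0588] [-1.5 -2.  -1.7]
17.93 [ 0.5581 -0.013   0.0588] [-0.5 -1.6 -1.1]
18.18 [ 0.559  -0.0131  0.0588] [-0.1 -2.6 -1.1]
18.43 [ 0.5596 -0.013   0.0587] [-2.2 -1.9 -0.8]
18.68 [ 0.5596 -0.0131  0.0586] [-3.4 -1.1  1.4]
```

```bash
c="python3 -m crank"; k="python3 ok.py"
$c '[[[0.0005,0,0],0,0.03],[[0,0,0],0,0.03]]' >/dev/null; $k;  $c '[[[0,0,0],0,0.03],[[0,0,0],0,0.03]]' >/dev/null; $k; python3 chk.py pics/chk4.png;python3 look.py w7
```

```text
18.93 [ 0.5596 -0.0131  0.0586] [-5.1 -1.5  2. ]
19.18 [ 0.5596 -0.0131  0.0586] [-5.8 -1.2  2. ]
t 19.175 tip in holder [ 0.0499 -0.0001 -0.0009] yawrel 0.0009872964622051165 F [-5.79420472 -1.19707611  1.97054641] [ 0.55960825 -0.0131331   0.05859698] [-3.14106828 -0.00329149  3.12207995]
19.225 [ 0.55963159 -0.01313519  0.0586011 ] [-3.14107467 -0.00325877  3.12210223] 0.043454100442068246
```

View pics/chk4.png

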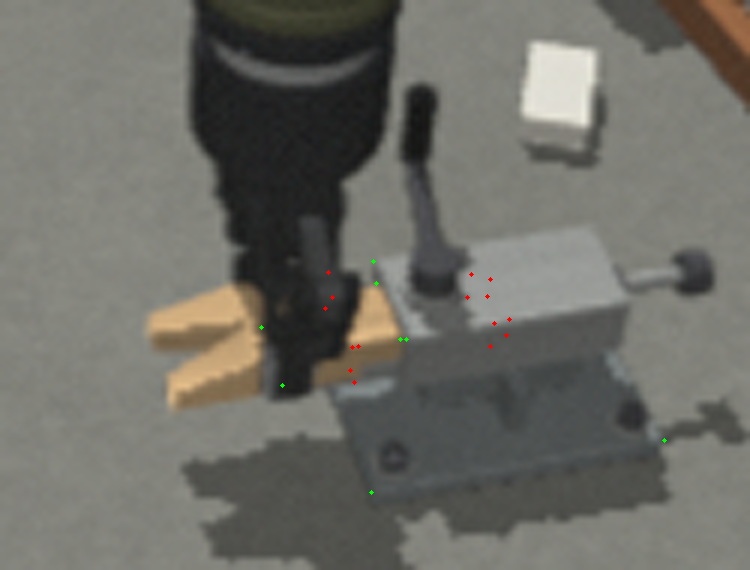

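View pics/w7.png

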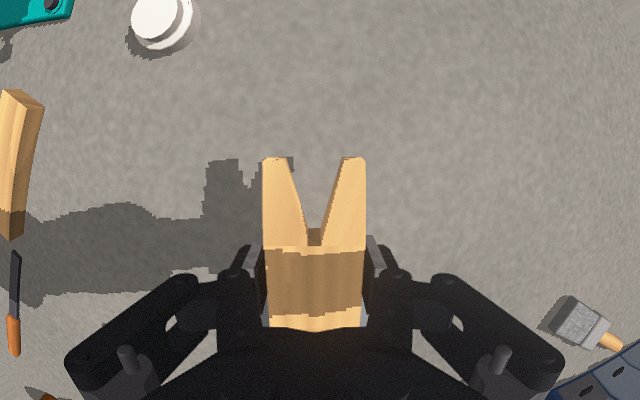

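```bash
python3 -m crank '[[[0,0,-0.0006],0,0.03],[[0,0,0],0,0.03]]'; python3 -m crank '[[[0,0,0],0,0.05],[[0,0,0],0,0.05],[[0,0,0],0,0.05]]' 20;  python3 -m crank '[[[0,0,0],0,0.07],[[0,0,0],0,0.07],[[0,0,0],0,0.07]]'; python3 look.py w8; python3 chk.py pics/chk5.png
```

```text
t: 19.52
eef_pos: [0.5596, -0.0131, 0.0584]
orientation: [-3.141, -0.003, 3.122]
force: [-6.6, -2.2, 5.1]
width: 0.0433
t: 19.9
eef_pos: [0.5623, -0.0125, 0.0583]
orientation: [3.141, 0.002, 3.122]
force: [-0.3, 0.0, -0.5]
width: 0.0501
t: 20.27
eef_pos: [0.5614, -0.0131, 0.0582]
orientation: [3.142, 0.0, 3.122]
force: [0.2, 1.0, -0.4]
width: 0.0701
20.275 [ 0.5613649  -0.01309762  0.05815291] [3.14150609e+00 4.01261991e-05 3.12183176e+00] 0.07010039969590544
t 20.325 tip in holder [ 0.0516 -0.     -0.0013] yawrel 0.0006983830100429182 F [0.54483284 0.25336474 0.69317339] [ 0.56135755 -0.01307819  0.05815972] [3.14147558e+00 3.13250309e-05 3.12179104e+00]
```

View pics/w8.png

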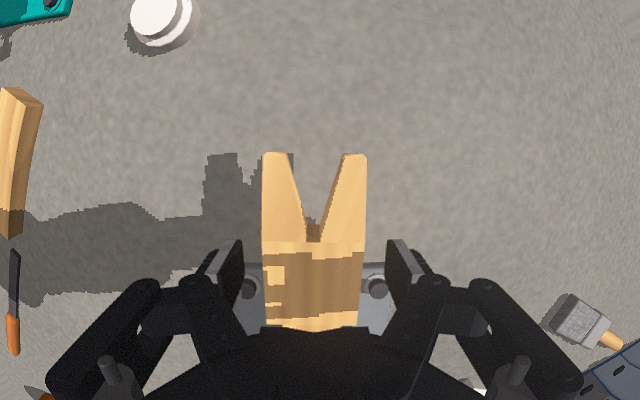

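View pics/chk5.png

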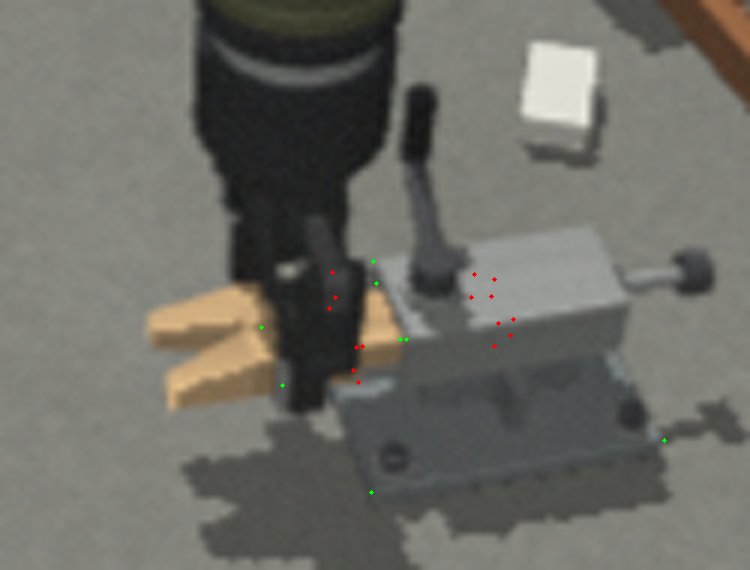

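```bash
python3 -m crank '[[[0,0,0.03],0,0.08],[[0,0,0.06],0,0.08],[[0,0,0.06],0,0.08],[[0,0,0.04],0,0.08],[[0.05,0,0],0,0.08],[[0.05,0,0],0,0.08],[[0,0,0],0,0.08],[[0,0,0],0,0.08]]'; python3 look.py w9
python3 - <<'E'
from h import *
s=manip.get_state(); print(s['joint_pos'])
for x in manip.boxes_of("lever_grip","wrist")[:2]+manip.boxes_of("clamp_axis","wrist")[:2]: print(x['score'],x['uv'],onplane("wrist",x['uv'],.108,s))
E
python3 chk.py pics/chk6.png
```

```text
t: 21.38
eef_pos: [0.6602, -0.013, 0.2475]
orientation: [-3.141, -0.002, 3.122]
force: [0.1, -0.5, -0.2]
width: 0.08
21.375 [ 0.66018097 -0.01298518  0.2474887 ] [-3.14149939e+00 -2.26909856e-03  3.12223100e+00] 0.07999337986546907
[ 0.16604072  0.75863493 -0.42225563  1.43671614  0.33702963  1.02031774
  1.22049525]
0.56 [340.9, 156.9] [[0.63064538 0.01100374 0.108     ]]
0.6 [314.5, 168.2] [[ 0.64031687 -0.01228371  0.108     ]]
t 21.525 tip in holder [0.1504 0.002  0.1887] yawrel 0.0012644671878201778 F [-0.77682762 -0.47510024  0.82526656] [ 0.66017471 -0.01309017  0.2482181 ] [-3.14126919e+00 -1.17525306e-03  3.12235712e+00]
```

View pics/w9.png

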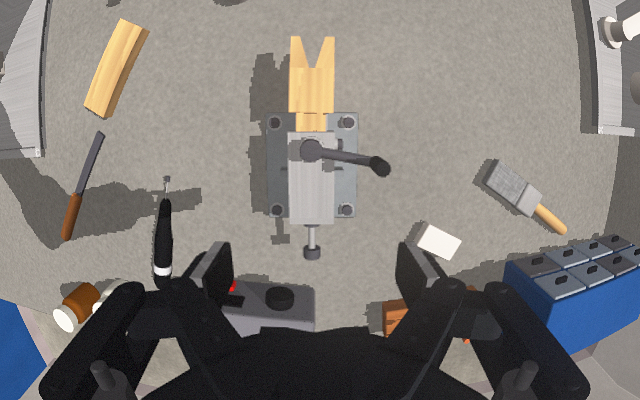

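View pics/chk6.png

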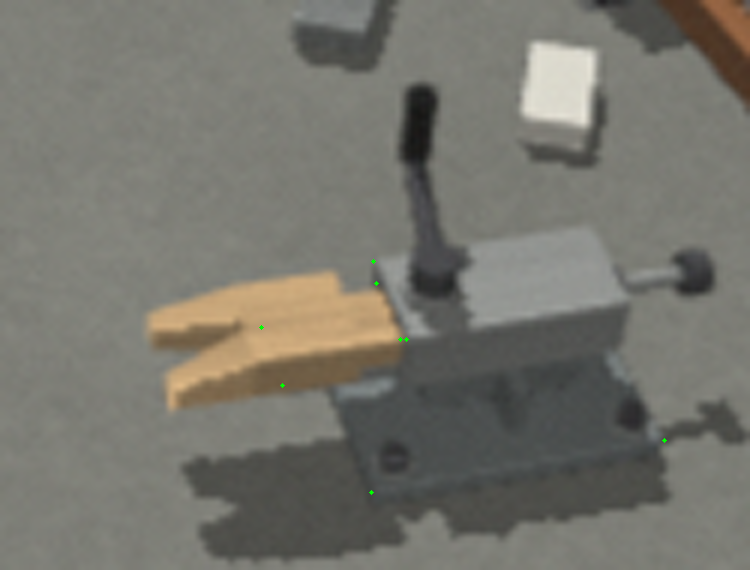

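Run:
```python
from h import *
s=manip.get_state()
g=onplane("wrist",[[381,167]],.125,s)[0];h=onplane("wrist",[[310,149]],.089,s)[0]
print(g,h,np.linalg.norm((g-h)[:2]))
ax=np.array([.628,-.0143]);d=g[:2]-ax;print(np.linalg.norm(d),'theta',np.arctan2(d[0],d[1])-.0205*0)
d=g[:2]-h[:2];print('theta from hub',np.arctan2(d[0],d[1]))
r=manip.outline_of("lever_grip","side");manip.snapshot("side");r=manip.outline_of("lever_grip","side")
print([(x['score'],x['uv']) for x in r])
# side: grip top px
for th in (0,.05,.1,.15,.2,.25,.3):
    P=np.array([[ax[0]+.062*np.sin(th-(-.0205)*-1*-1),ax[1]+.062*np.cos(th+.0205),z] for z in(.089,.125)])
    P=np.array([[ax[0]+.062*np.sin(th+.0205),ax[1]+.062*np.cos(th+.0205),z] for z in(.089,.125)])
    print(th,np.round(((proj("side",P)-[300,150]+.5)*6-.5)).tolist(),np.round(proj("wrist",P,s)).tolist())
```

```text
[0.63763141 0.04335217 0.125     ] [ 0.62613902 -0.01624115  0.089     ] 0.060691339910028744
0.0584511467859912 theta 0.1655319545418598
theta from hub 0.19050824528947496
[(0.74, [198.7, 143.7]), (0.73, [249.8, 286.5]), (0.69, [369.6, 183.2]), (0.45, [361.9, 141.3]), (0.27, [458.0, 269.8])]
0 [[388.0, 159.0], [396.0, 95.0]] [[378.0, 152.0], [386.0, 157.0]]
0.05 [[395.0, 158.0], [403.0, 94.0]] [[377.0, 155.0], [386.0, 161.0]]
0.1 [[402.0, 157.0], [410.0, 93.0]] [[377.0, 158.0], [386.0, 164.0]]
0.15 [[409.0, 157.0], [417.0, 93.0]] [[377.0, 161.0], [385.0, 168.0]]
0.2 [[416.0, 156.0], [425.0, 93.0]] [[376.0, 164.0], [384.0, 172.0]]
0.25 [[424.0, 156.0], [432.0, 93.0]] [[375.0, 167.0], [383.0, 175.0]]
0.3 [[431.0, 157.0], [439.0, 93.0]] [[374.0, 171.0], [382.0, 179.0]]
```

```bash
python3 -m crank '[[[-0.003,0.008,0],0.1756,0.06],[[-0.003,0.008,0],0.1756,0.06],[[-0.003,0.008,0],0.1756,0.06],[[-0.003,0.007,0],0.1756,0.06],[[-0.003,0.007,0],0.1756,0.06],[[-0.002,0.007,0],0.1756,0.06],[[-0.002,0.007,0],0.1756,0.06],[[-0.002,0.007,0],0.1756,0.06]]'; python3 -m crank '[[[0,0,-0.04],0,0.06],[[0,0,-0.02],0,0.06],[[0,0,0],0,0.06],[[0,0,0],0,0.06]]'; python3 look.py w10
```

```text
t: 22.72
eef_pos: [0.6402, 0.0459, 0.2483]
orientation: [-3.141, -0.0, -1.751]
force: [-0.1, -0.1, -0.2]
width: 0.0601
t: 23.22
eef_pos: [0.641, 0.0463, 0.1893]
orientation: [-3.14, 0.001, -1.757]
force: [-0.3, 0.3, 0.4]
width: 0.0598
23.225 [0.64104551 0.04626588 0.1892542 ] [-3.14011551e+00  8.90835746e-04 -1.75682072e+00] 0.059830461680334894
```

View pics/w10.png

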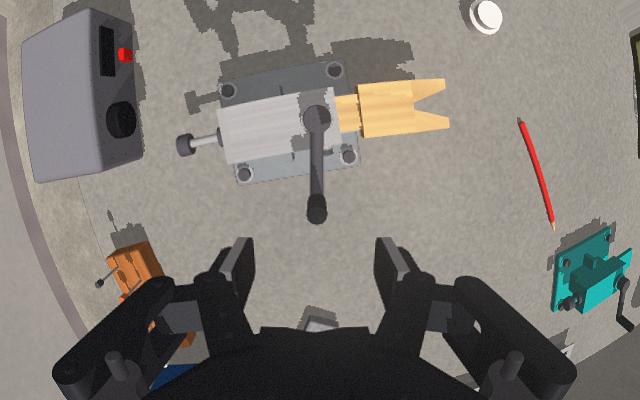

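```bash
python3 - <<'E'
from h import *
s=manip.get_state();print(onplane("wrist",[[317,203]],.125,s),onplane("wrist",[[317,118]],.089,s))
E
python3 -m crank '[[[-0.001,-0.001,-0.04],0,0.06],[[0,0,-0.02],0,0.06],[[0,0,-0.018],0,0.06],[[0,0,0],0,0.06],[[0,0,0],0,0.06]]'; python3 look.py w11; python3 chk.py pics/chk7.png
```

```text
[[0.63749214 0.03686756 0.125     ]] [[ 0.62731178 -0.01605106  0.089     ]]
t: 23.9
eef_pos: [0.64, 0.0454, 0.1111]
orientation: [-3.14, 0.001, -1.757]
force: [-0.2, -0.1, -0.2]
width: 0.0604
23.9 [0.64002283 0.04536458 0.11105215] [-3.14029791e+00  9.28284128e-04 -1.75655122e+00] 0.060426832896876254
t 23.95 tip in holder [0.0448 0.1597 0.0518] yawrel -4.877686927456143 F [ 0.03829156 -0.42334589  0.2717069 ] [0.6401494  0.04537587 0.11128071] [-3.13985124e+00  1.03622107e-03 -1.75659427e+00]
```

View pics/w11.png

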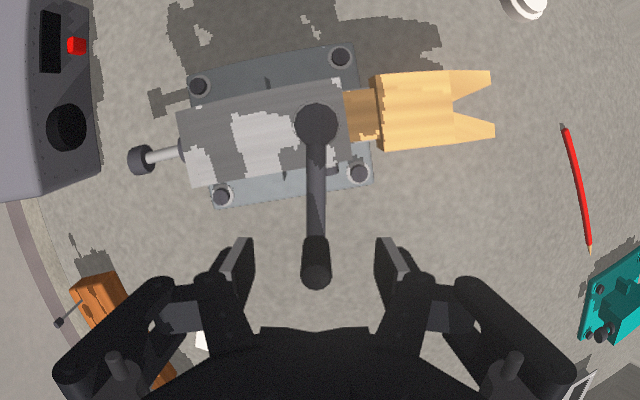

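View pics/chk7.png

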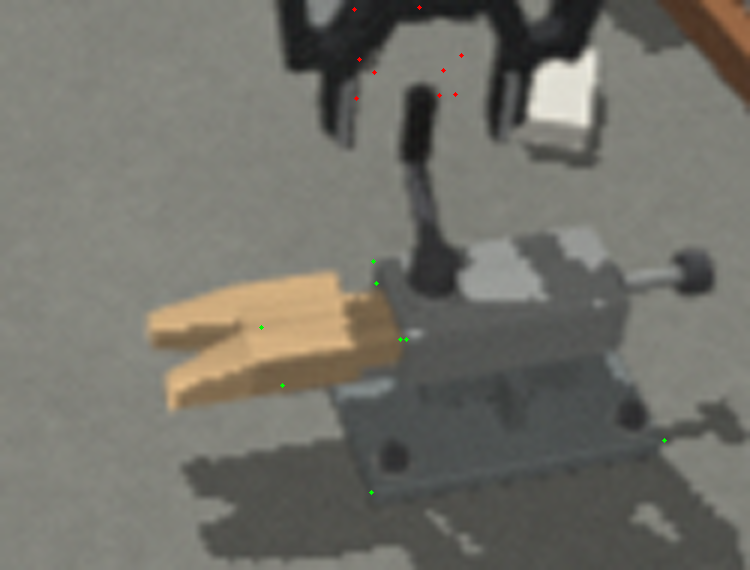

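Run:
```python
from h import *
s=manip.get_state();print(s['eef_pos'],onplane("wrist",[[316,277]],.125,s),onplane("wrist",[[316,241]],.089,s),onplane("wrist",[[316,124]],.089,s))
P=np.array([[.6385+.0,.0455,z] for z in(.089,.108,.125)]);print(proj("wrist",P,s),proj("wrist",np.array([s['eef_pos']]),s))
```

```text
[0.64010689 0.04528831 0.11126635] [[0.63904726 0.04460565 0.125     ]] [[0.63871447 0.0437431  0.089     ]] [[ 0.6275322  -0.01601698  0.089     ]]
[[317.00127163 243.88671477]
 [317.30966796 260.32371332]
 [317.6469542  278.55136261]] [[313.89595196 263.70589248]]
```

```bash
python3 - <<'E'
import numpy as np
A=np.array([.6275,-.016]);r=.0617
ph=np.linspace(.19,1.6,13);P=A+r*np.c_[np.sin(ph),np.cos(ph)]
print(ph[1]-ph[0]);print(np.round(P[0],4));print(np.round(np.diff(P,axis=0),4).tolist())
E
python3 -m crank '[[[-0.0009,-0.0006,-0.001],0,0.022],[[0,0,0],0,0.022],[[0,0,0],0,0.022],[[0,0,0],0,0.022]]' 20; python3 look.py w12
```

```text
0.1175
[0.6392 0.0446]
[[0.007, -0.0018], [0.0068, -0.0026], [0.0064, -0.0034], [0.006, -0.0041], [0.0055, -0.0048], [0.0049, -0.0054], [0.0042, -0.0059], [0.0035, -0.0064], [0.0027, -0.0067], [0.0019, -0.007], [0.0011, -0.0072], [0.0002, -0.0072]]
t: 24.5
eef_pos: [0.6385, 0.0443, 0.1092]
orientation: [3.142, 0.0, -1.757]
force: [-0.6, -0.9, 0.1]
width: 0.0221
24.5 [0.6384609  0.044339   0.10921384] [ 3.14158143e+00  2.59457437e-05 -1.75654110e+00] 0.02210925700586905
```

View pics/w12.png

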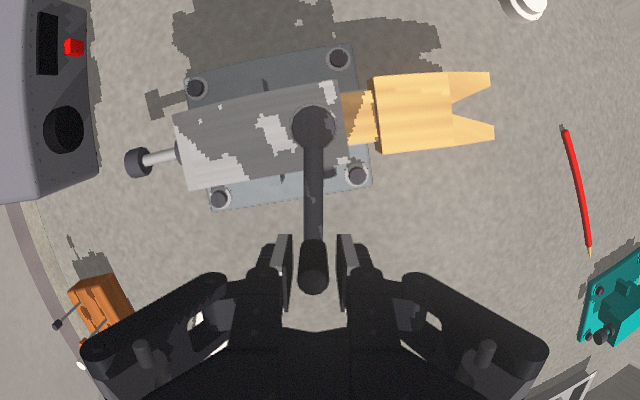

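```bash
python3 -m crank '[[[0.007,-0.0018,0],-0.1175,0.022],[[0.0068,-0.0026,0],-0.1175,0.022],[[0.0064,-0.0034,0],-0.1175,0.022],[[0.006,-0.0041,0],-0.1175,0.022],[[0,0,0],0,0.022]]'; python3 -m crank '[[[0.0055,-0.0048,0],-0.1175,0.022],[[0.0049,-0.0054,0],-0.1175,0.022],[[0.0042,-0.0059,0],-0.1175,0.022],[[0,0,0],0,0.022]]'; python3 look.py w13
```

```text
t: 25.18
eef_pos: [0.6647, 0.0327, 0.1091]
orientation: [3.141, 0.0, -2.225]
force: [-1.0, 0.0, -0.7]
width: 0.0218
t: 25.68
eef_pos: [0.6793, 0.0165, 0.1091]
orientation: [-3.141, 0.0, -2.576]
force: [-0.1, -0.6, 0.4]
width: 0.0221
25.675 [0.67931017 0.0165034  0.10912767] [-3.14149349e+00  2.76819783e-04 -2.57612455e+00] 0.022054641760788855
```

View pics/w13.png

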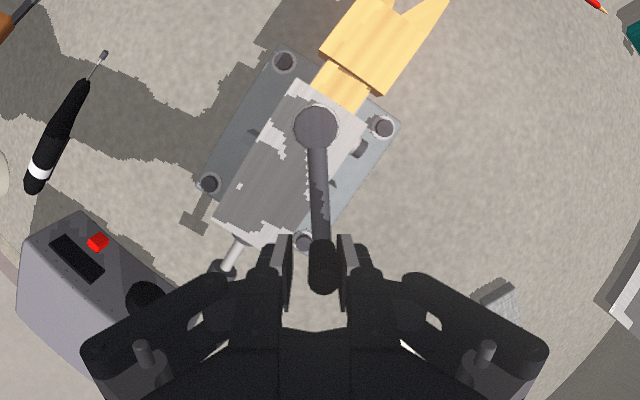

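```bash
python3 -m crank '[[[0.0035,-0.0064,0],-0.1175,0.022],[[0.0027,-0.0067,0],-0.1175,0.022],[[0.0019,-0.007,0],-0.1175,0.022],[[0,0,0],0,0.022]]';python3 -m crank '[[[0.0011,-0.0072,0],-0.1175,0.022],[[0.0002,-0.0072,0],-0.1175,0.022],[[0,0,0],0,0.022],[[0,0,0],0,0.022]]'; python3 look.py w14
```

```text
t: 26.22
eef_pos: [0.6872, -0.0036, 0.1091]
orientation: [3.141, 0.0, -2.928]
force: [0.3, 1.5, -1.3]
width: 0.0223
t: 26.72
eef_pos: [0.6883, -0.0164, 0.1091]
orientation: [3.14, -0.001, 3.121]
force: [-1.7, 4.8, 0.4]
width: 0.0218
26.725 [ 0.68829021 -0.01643093  0.10914703] [ 3.13967119e+00 -5.90045616e-04  3.12101369e+00] 0.021753551104769425
```

View pics/w14.png

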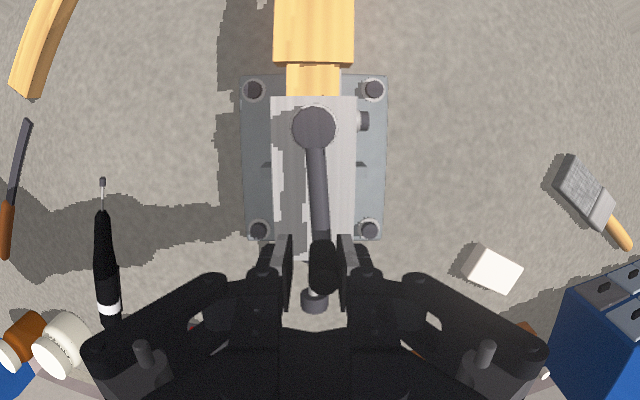

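```bash
python3 -m crank '[[[0,-0.002,0],0,0.022],[[0,-0.002,0],0,0.022],[[0,0,0],0,0.022]]';python3 -m crank '[[[0,-0.002,0],0,0.022],[[0,0,0],0,0.022]]'; python3 -m crank '[[[0,-0.0015,0],0,0.022],[[0,0,0],0,0.022]]'; python3 look.py w15
```

```text
t: 27.15
eef_pos: [0.6883, -0.0167, 0.1091]
orientation: [3.134, -0.0, 3.122]
force: [-1.8, 9.9, -1.1]
width: 0.0222
t: 27.4
eef_pos: [0.6883, -0.0168, 0.1091]
orientation: [3.132, -0.0, 3.123]
force: [-1.7, 12.1, -0.5]
width: 0.0222
t: 27.65
eef_pos: [0.6883, -0.0168, 0.1091]
orientation: [3.13, -0.0, 3.124]
force: [-0.9, 14.6, -1.4]
width: 0.0224
27.65 [ 0.68830928 -0.01681553  0.10913603] [ 3.13021064e+00 -2.93189167e-04  3.12376820e+00] 0.02239760081923334
```

View pics/w15.png

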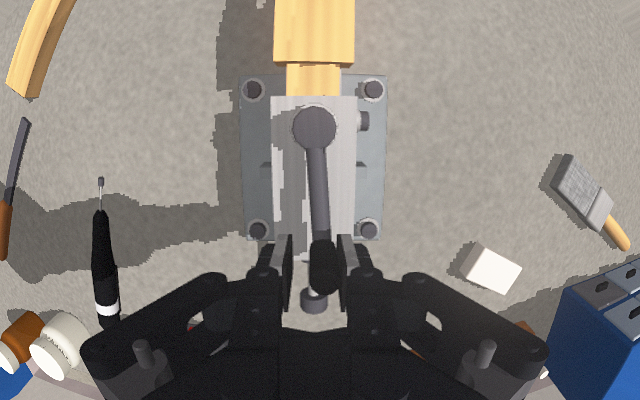

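```bash
python3 -m crank '[[[0,0.0055,0],0,0.022],[[0,0.002,0],0,0.03],[[0,0,0],0,0.04],[[0,0,0],0,0.04]]'; python3 -m crank '[[[0,0,0.03],0,0.04],[[0,0,0.06],0,0.04],[[0,0,0.05],0,0.04],[[0.0,0.0,0],0,0.04],[[0,0,0],0,0.04]]';python3 look.py w16; python3 chk.py pics/chk8.png
```

```text
t: 28.2
eef_pos: [0.6888, -0.02, 0.1092]
orientation: [-3.14, 0.0, 3.115]
force: [-0.3, 0.0, -0.5]
width: 0.0401
t: 28.82
eef_pos: [0.6881, -0.0191, 0.2486]
orientation: [-3.141, -0.001, 3.116]
force: [-0.5, 0.7, 0.4]
width: 0.04
28.825 [ 0.68810246 -0.01910969  0.24860646] [-3.14057947e+00 -1.07211542e-03  3.11602048e+00] 0.04002287683232708
t 28.875 tip in holder [ 0.178  -0.0039  0.1882] yawrel -0.0048096113620085985 F [-0.10670462 -0.31642267 -0.46839012] [ 0.68766417 -0.01899681  0.24767911] [-3.14060943e+00 -2.81110458e-03  3.11628304e+00]
```

View pics/w16.png

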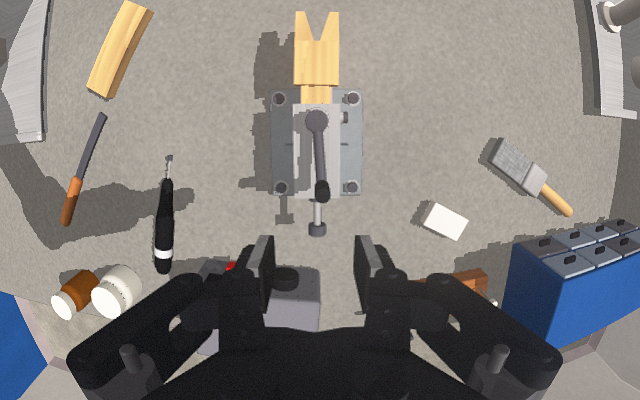

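View pics/chk8.png

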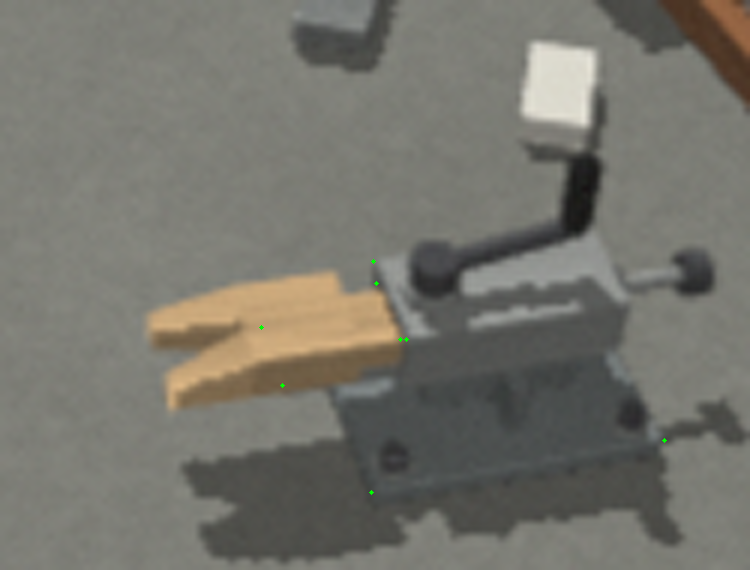

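Run:
```python
from h import *
s=manip.get_state()
g=onplane("wrist",[[323,189]],.125,s)[0];h=onplane("wrist",[[317,120]],.089,s)[0];d=(g-h)[:2];print(g,h,'phi',np.arctan2(*d)-.02)
I={k:cv2.imread(f'pics/chk{k}.png',0)[295:420,135:235].astype(np.float32) for k in(4,5,6,8)}
for k in(5,6,8): print(k,cv2.phaseCorrelate(I[4],I[k],cv2.createHanningWindow((100,125),cv2.CV_32F)),np.abs(I[4]-I[k]).mean())
```

```text
[ 0.68239703 -0.01135258  0.125     ] [ 0.62593466 -0.01466944  0.089     ] phi 1.4921191134381764
5 ((-0.1532605922568635, 0.5706617348345233), 0.6255498818969727) 1.1361587
6 ((-0.45919461698014175, 0.3727595932350596), 0.396195323638916) 20.249846
8 ((6.361972547517325, -3.577351963281515), 0.10229507537841796) 30.072193
```

Run:
```python
from h import *
a,b=[cv2.cvtColor(cv2.imread(f'pics/chk{k}.png'),cv2.COLOR_BGR2HSV)[260:420,135:410,1] for k in(6,8)]
a,b=[(x>70).astype(np.float32) for x in(a,b)]
print(cv2.phaseCorrelate(a,b,cv2.createHanningWindow(a.shape[::-1],cv2.CV_32F)))
for x in(a,b):
    ys,xs=np.nonzero(x[30:,:100]);print(xs.min(),x.sum(),[np.nonzero(x[r])[0].min() for r in(60,130,140)])
```

```text
((-0.038395119349303286, 0.030314183266440864), 0.9527245422204336)
13 23529.0 [np.int64(14), np.int64(31), np.int64(33)]
13 23500.0 [np.int64(14), np.int64(32), np.int64(32)]
```

Pin has not moved during clamping, and the lever is at about 1.49 rad. I'm handing in.

```bash
python3 -c "
from workcell import manip
print(manip.job_done())"
```

```text
the job is handed in; nothing more can be done
None
```

The notched pin is in the holder, home against the hidden stop, and clamped, and I handed the job in. No verdict came back.

- **Insertion:** The tang stopped about 50 mm inside the socket. It stayed put while the push rose to about 6.6 N at the wrist, part of which is drag, so well under the 12 N that shifts the stop. I then released the pin with the clamp still open. Its outer end looked unmoved in the side picture.
- **Clamping:** I swung the lever with a loose straddle grip until it would not turn any further, with about 14.6 N at the tool. I measured its angle from the picture at about 1.49 rad.
- **Last checks:** The side pictures before and after clamping agree to well under 0.1 mm, and the pin looks level. The gripper was at 0.25 m height, touching nothing. The bystanders in view looked undisturbed.
- **Did not work or not measured:** One picture comparison, from the push to after release and clamping, was unusable because the gripper and lighting changed. I relied on the later before-and-after one instead. The pad's force on the tang could not be measured directly.

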